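Lock the hold-down bolt into the clamping rail

ROBOT

A 6-joint arm with a two-finger parallel gripper is mounted at the origin on the work surface. World frame = base frame: x ahead of the robot, y to its left, z up, the work surface at z = 0. Lengths are in m, angles in degrees, forces in N, time in s.
With the tool pointing down it reaches from about 0.225 to 0.875 m from the base axis. Payload 3.4 kg.
Tool frame: the origin (TCP) lies on the centre line of the jaws, within the pads' length; the fingertips stand 14 mm ahead of it and the grasp point (between the pads) lies 5 mm behind it; z points along the fingers, y is the direction in which the jaws open and shut (so a half turn about z gives the same grasp; the last joint's range is limited). The gripper opens to 85 mm and grips with 20 to 120 N. Pads are 22 mm wide; open, the fingers measure 114 mm over their backs; the gripper's body (76 mm by 85 mm) begins 54 mm behind the grasp point. The pads swing forward as they close: fully open they stand 13 mm farther back than shut.
Start: joints at [-70.417, 15.808, 86.224, -0, 77.962, -6.933], TCP at [0.257, -0.515, 0.245] pointing down, gripper open.
Joint ranges: [-165.64, 165.64], [-43.16, 119.46], [12.63, 154.43], [-67.54, 247.53], [6.08, 155.33], [-154.97, 154.97]. Speed limits (degrees/s): [147.25, 147.25, 180, 180, 180, 180].

INTERFACE

Orientations are given as [roll, pitch, yaw] about the fixed x, y, z axes, in that order (R = Rz(yaw) Ry(pitch) Rx(roll)).
In Python, from station import r gives the robot as it stands.
- The arm moves only by the tool jog_arm, never from a script. Its argument "commands" is text: rows parted by semicolons, each of 5 numbers parted by spaces: the opening, from -1 (shut) to 1 (fully open), then the shift along the tool's x, y, z in cm, then the turn about the tool's z in degrees. In form: fingers dx dy dz roll; .... A call has exactly 10 rows; each row shifts and turns the commanded pose from where the row before left it, along the tool's axes as they then stand; what a row does not reach is not made up. A row lasts 1/8 s, in which the tool goes at most 62.5 mm and 10.7 degrees, less where a joint would pass 70% of its speed; a pose out of reach is approached as far as the arm can. A call with a gripper value outside its range is refused whole. The fingers move at their own pace and stop on an object; the grip force is fixed at half the most. Time passes only in rows, so rows that do not move let the fingers close, or fill a call up. It gives the time, the measured TCP pose, the force and the opening at its end, in the units of the state.
- r.state(): the state, without advancing time (a new reading comes with each control period).
- r.snapshot(name): name is "side" or "top" or "wrist"; returns a dict with "frame" (420x560x3 uint8, red, green, blue), "range_z" (420x560 float32, m along the optical axis (not along the pixel's ray), 0 where there is no reading), "intrinsics" (3x3 intrinsics, pixels), "xyz" and "orientation" of the camera in the world; the wrist camera has in their place "T_tool_cam" (4x4, takes a point from camera to tool coordinates, whose origin is the TCP and whose axes are the flange's). Camera axes: x right, y down, z forward; pixel columns grow to the right and rows downward; lengths in m; the calibration is good to about 2 mm. A picture is of the moment at which its call begins: read the wrist's pose just before it.
- r.close_job(): hands the job in, once; it reports no verdict.
The state is a dict: "t": time; "q": joint angles; "qvel": joint speeds; "joint_efforts": joint torques, N m; "tcp_pos": TCP position; "ee_rot": TCP orientation; "ft_force": force on the tool from outside, world axes, zero at the start; "torque": the same for the moment, N m; "opening": finger opening in m.
Only numpy, scipy, OpenCV 4.12 (cv2) and the standard library are available. Lean on these libraries where they do the work, as an engineer would, in place of code of your own. Each camera call takes 0.05 s, during which the arm holds its last target.

TASK

Take the hammer-head bolt by its thumb bar and put its head down through the slot of the metal rail, halfway along the rail. Press it gently but fully home, until the sprung pad inside will go no further, give the bolt a quarter turn while it is down, and ease it up so that the head is caught crosswise under both lips, standing upright and let go. Do not force it, and leave everything else on the desk where it is.

Things in the scene. Friction and masses are not known exactly. Their poses are not given: they have to be found in the camera images.
- bolt: Loose steel hammer-head bolt, 0.08 to 0.16 kg, 85 mm tall, standing on its head, left or right of the rail. Origin: centre of the head's underside; z up the shank, x along the head's long side. Head 32 (x) by 19 (y) by 9 mm (z), shank 12 mm in diameter up to z = 59 mm, thumb bar above. A half turn about z makes no difference.
- bolt_bar (a point): Centre of the bolt's black thumb bar, 72 mm above the head's underside. The bar is 34 (bolt's x) by 12 (y) by 26 mm (z), parallel to the head; pinch it across its 12 mm thickness.
- rail: Slotted metal rail fixed to the desk: a channel 160 mm long (x), 45 mm wide (y), 41 mm tall. Origin: centre of its underside, z up; a half turn about z makes no difference. A 22 mm slot runs along the whole top between two lips 5 mm thick (z = 36 to 41 mm); the hollow below is 39 mm wide, so the bolt's head goes in lengthwise and can turn beneath the lips, either way.
- rail_middle (a point): Point of the slot's centre line halfway along the rail, level with the top of the lips (z = 41 mm of the rail). The bolt goes here, within 15 mm along the rail. Once turned, the bolt rises under the spring until its head meets the lips, its underside then 14 mm below this point. The bolt is free to turn only when lower than that.
- pad_place (a point): Point of the rail 33 mm above its underside at mid-length: about where the sprung black pad (70 by 20 mm, level) has its top at rest; each time it truly lies up to 5 mm higher or lower, not measured. 5 to 8 N push it down 14 mm to a solid stop, to be found by feel. Fully home: pressed on the stop with 12 to 25 N for a moment, head lengthwise. Over 28 N between bolt and rail is too much.
- joystick_knob: Loose chrome joystick knob, 33 mm across, 49 mm tall, standing; origin at the centre of its underside. Leave alone.
- controller_half: Loose white controller half-shell, 70 (x) by 105 (y) by 22 mm, open upwards, beyond the rail; origin at the centre of its underside. Leave alone.
- power_brick: Loose grey power supply brick, 70 (x) by 120 (y) by 40 mm, far left; origin at the centre of its underside. Leave alone.
- cartridge_spine: Loose yellow plastic cartridge spine, a trough 100 (x) by 18 (y) by 18 mm, between the robot and the rail; origin at the centre of its underside. Leave alone.
- pine_box: Fixed, shut pine box with a chrome hook-and-eye latch, 114 (x) by 164 (y) by 70 mm, far right; origin at the centre of its underside. Not used.
Things that resemble listed ones, but are neither listed nor needed, are in the scene too. What is shaped like the bolt but orange or purple is not meant.

How it is judged (in metres and radians):
On the way, in this order (a step that is already met when the one before it is completed fails the run):
1. the bolt is in the slot lengthwise, upright, near mid-rail, and pressed home on the pad's stop (12 N or more) (z of bolt in the frame of rail below 0.0255 m and angle between the x axis of bolt and the x axis of rail, either way round below 0.25 rad and x of bolt in the frame of rail between -0.018 and 0.018 m and y of bolt in the frame of rail between -0.005 and 0.005 m and angle between bolt's own z axis and vertical below 0.15 rad and contact force between bolt and rail above 12 N), for 0.1 s.
2. the head has been turned crosswise beneath the lips (z of bolt in the frame of rail between 0.01 and 0.0285 m and angle between the x axis of bolt and the y axis of rail, either way round below 0.26 rad), for 0.1 s.
At the end, for the whole second after the job is handed in: The bolt stands upright (within 0.1 rad) in the slot within 15 mm of mid-rail and 6 mm of the slot's centre line, its head crosswise to the slot (within 15 degrees) and held up against the lips (underside 25.5 to 28.5 mm above the rail's underside), released and still (z of bolt in the frame of rail between 0.0255 and 0.0285 m and angle between the x axis of bolt and the y axis of rail, either way round below 0.26 rad and angle between bolt's own z axis and vertical below 0.1 rad and x of bolt in the frame of rail between -0.015 and 0.015 m and y of bolt in the frame of rail between -0.006 and 0.006 m and linear speed of bolt below 0.01 m/s); the robot touches nothing.
It fails at once if the bolt is forced: more than 28 N between bolt and rail (contact force between bolt and rail above 28 N).
It fails at once if the bolt is knocked over (angle between bolt's own z axis and vertical above 0.8 rad).
It fails at once if a bystander is moved by more than 20 mm (distance of any of joystick_knob, controller_half, power_brick, cartridge_spine from where it was at the start of the episode above 0.02 m).
It also fails if it takes over 72 s, if anything falls off the work surface, if the arm or the gripper's body presses on something with over 40 N, if the wrist force passes 120 N, or if a joint passes its speed limit or range.

## Working session

There is one attempt and no reset: what is moved stays moved. The work goes in short steps, Python scripts to look and compute and a tool call to move; the robot and the scene stay as the last step left them, time stands still between calls to the robot, and variables do not carry over. Pictures are saved under pics/ and viewed, and the job is handed in when it is done.

Besides the shell and the picture viewer there is one more tool, called after ">>>" as name(argument=value, ...) on one line, values as JSON. jog_arm: Moves the arm, as the interface text tells. Its arguments: {"type":"object","properties":{"commands":{"type":"string"}},"required":["commands"]}

```bash
mkdir -p pics; ls
cat > h.py <<'E'
from station import r
import numpy as np, cv2
from scipy.spatial.transform import Rotation as R
def save(n,img): cv2.imwrite('pics/'+n+'.png',cv2.cvtColor(img,cv2.COLOR_RGB2BGR))
E
python3 - <<'E'
from h import *
for n in ["side","top","wrist"]:
    st=r.state()
    s=r.snapshot(n); save(n+'0',s['frame']); np.savez('pics/'+n+'0.npz',**s)
    print(n,{k:np.round(v,4).tolist() if not isinstance(v,str) else v for k,v in s.items() if k not in('frame','range_z')})
print(r.state())
E
```

```text
pics
side {'intrinsics': [[420.0375, 0.0, 281.0776], [0.0, 420.0375, 202.636], [0.0, 0.0, 1.0]], 'xyz': [0.2492, 0.6558, 0.6611], 'orientation': [-127.2459, -0.9106, -150.015]}
top {'intrinsics': [[531.2213, 0.0, 280.7238], [0.0, 531.2213, 205.1498], [0.0, 0.0, 1.0]], 'xyz': [0.3344, 0.0242, 1.446], 'orientation': [-169.6144, -1.8707, -88.7832]}
wrist {'intrinsics': [[295.8335, 0.0, 281.5205], [0.0, 295.8335, 213.4922], [0.0, 0.0, 1.0]], 'T_tool_cam': [[-0.001, -0.9644, -0.2646, 0.0653], [1.0, -0.0011, 0.0003, 0.0003], [-0.0006, -0.2646, 0.9644, -0.1289], [0.0, 0.0, 0.0, 1.0]]}
{'t': 0.15, 'q': array([-7.04167299e+01,  1.58394934e+01,  8.62803937e+01, -5.09409010e-05,
        7.79612072e+01, -6.93179074e+00]), 'qvel': array([-0.02208166, -0.01876249, -0.2553306 , -0.03255045,  0.04440642,
        0.03850172]), 'joint_efforts': array([ 1.91518280e-03, -4.17143261e+01, -2.46032327e+01, -1.45867871e-04,
        7.63516291e-03, -2.13623235e-05]), 'tcp_pos': array([ 0.25657291, -0.51415256,  0.2446237 ]), 'ee_rot': array([-1.79919492e+02, -9.73763498e-03,  2.65150646e+01]), 'ft_force': array([-0.19841618, -0.27080752, -0.01402625]), 'torque': array([ 0.03908827,  0.00643428, -0.04756148]), 'opening': 0.08533082613996705}
```

View pics/top0.png

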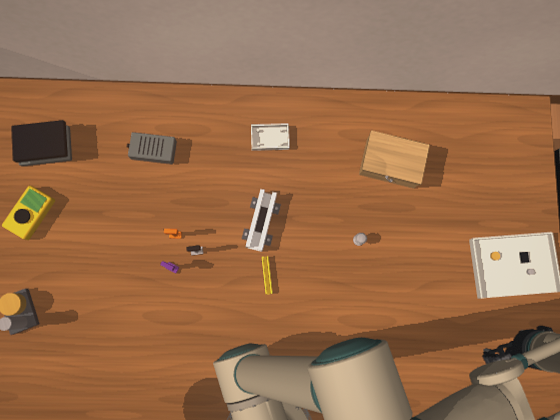

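View pics/side0.png

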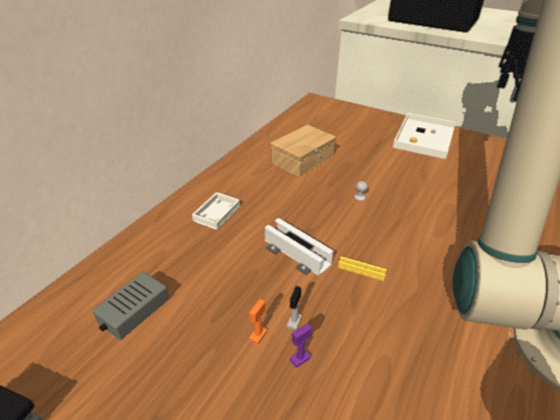

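View pics/wrist0.png

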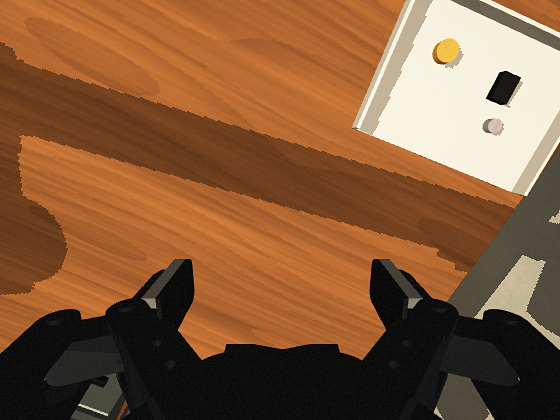

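Candidates for the bolt in the top view: orange at (173,232), purple at (170,267), and the steel one with a black bar at (195,250). In the side view the same three are at (258,320), (301,345) and (295,307). By the description, it's the steel/black one. Next is a close crop and measurements.

```bash
cat >> h.py <<'E'
def cam(s,st=None):
    K=s['intrinsics']
    if 'xyz' in s:
        Rm=R.from_euler('xyz',s['orientation'],degrees=True).as_matrix(); return K,Rm,np.array(s['xyz'])
    T=np.eye(4);T[:3,:3]=R.from_euler('xyz',st['ee_rot'],degrees=True).as_matrix();T[:3,3]=st['tcp_pos']
    M=T@s['T_tool_cam']; return K,M[:3,:3],M[:3,3]
def ray(c,u,v,z):
    K,Rm,o=c; d=Rm@np.linalg.solve(K,np.array([u,v,1.])); return o+d*(z-o[2])/d[2]
def cloud(s,c):
    K,Rm,o=c; h,w=s['range_z'].shape; v,u=np.mgrid[:h,:w]; z=s['range_z']
    P=np.stack([(u-K[0,2])/K[0,0]*z,(v-K[1,2])/K[1,1]*z,z],-1); return P@Rm.T+o
def load(n): return dict(np.load('pics/'+n+'.npz'))
E
python3 - <<'E'
from h import *
t=load('top0');s=load('side0')
a=cv2.resize(t['frame'][180:290,140:300],None,fx=5,fy=5,interpolation=cv2.INTER_NEAREST);save('cropt',a)
b=cv2.resize(s['frame'][210:375,230:400],None,fx=4,fy=4,interpolation=cv2.INTER_CUBIC)[:600];save('crops',b)
for n,d in(('top',t),('side',s)):
    C=cloud(d,cam(d)); f=d['frame'].astype(int)
    print(n,'desk z',np.round(C[300,200] ,4), np.round(C[350,150],4))
    m=(f.min(2)>170)&(C[...,2]>.025)&(C[...,2]<.06)
    # rail top
    reg=np.zeros(m.shape,bool)
    if n=='top': reg[180:255,240:285]=1
    else: reg[215:275,260:335]=1
    m&=reg; mt=m&(C[...,2]>.035)
    P=C[mt]; print(mt.sum(),P[:,2].min(),np.median(P[:,2]))
    rc=cv2.minAreaRect((P[:,:2]*1000).astype(np.float32));print(rc)
    blk=(f.max(2)<50)&(C[...,2]>.04)&(C[...,2]<.1)
    reg[:]=0
    if n=='top': reg[240:262,180:210]=1
    else: reg[280:320,283:305]=1
    Q=C[blk&reg]; print('bar',len(Q),Q.mean(0),Q.min(0),Q.max(0),np.percentile(Q[:,2],[50,90])); 
    print(cv2.minAreaRect((Q[:,:2]*1000).astype(np.float32)), np.argwhere(blk&reg)[:,::-1].mean(0))
E
```

```text
top desk z [ 0.3374  0.1931 -0.0045] [ 0.2055  0.3175 -0.0045]
461 0.03504024771077563 0.04085649327677632
((553.3357543945312, 36.677791595458984), (44.67127227783203, 158.22911071777344), 77.38426971435547)
bar 3 [0.47005474 0.19218614 0.08048044] [0.46568632 0.19186366 0.07935756] [0.47359056 0.19249167 0.08140241] [0.08068135 0.0812582 ]
((469.641357421875, 192.14102172851562), (7.929176330566406, 0.07356531172990799), 4.542694568634033) [199.         247.33333333]
side desk z [ 0.6536  0.2566 -0.0012] [ 6.581e-01  3.905e-01 -3.000e-04]
641 0.03500488364793897 0.03995930678224435
((553.6547241210938, 36.465858459472656), (47.217716217041016, 162.21449279785156), 77.31405639648438)
bar 126 [0.46413321 0.21534627 0.07988361] [0.45802917 0.19468094 0.06262422] [0.47297047 0.22707557 0.08641018] [0.08317987 0.08480571]
((465.2591857910156, 210.42771911621094), (9.812363624572754, 32.50751876831055), 10.488724708557129) [295.05555556 297.36507937]
```

View pics/cropt.png

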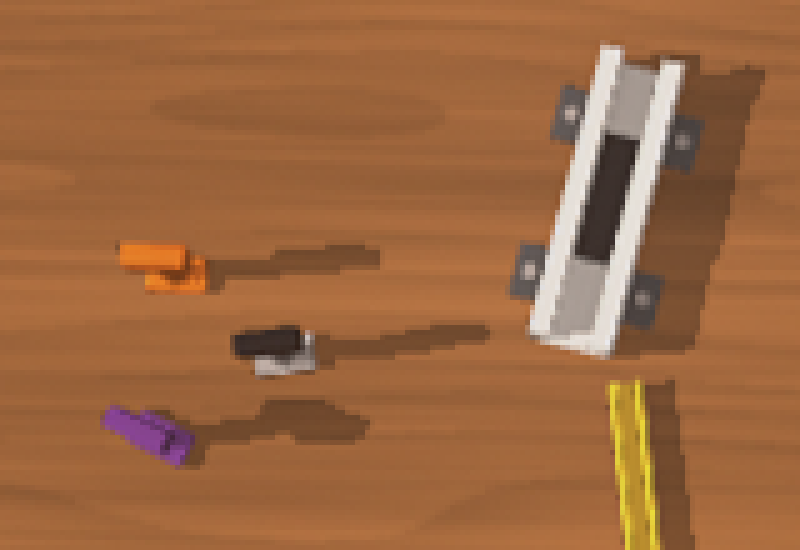

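View pics/crops.png

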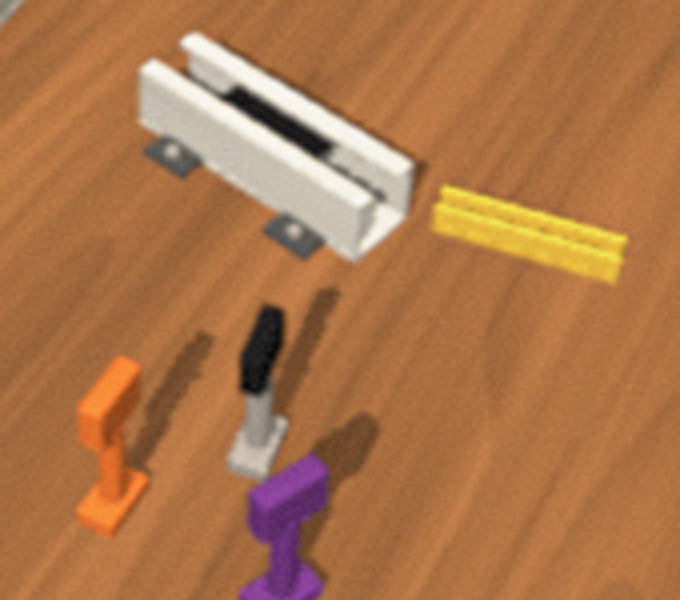

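Crop shows the steel bolt with a black bar between the orange and purple look-alikes, all three standing. Rail agrees in both views: centre (0.5535, 0.0365), long axis at −12.65°, 45×160 mm, top at 41 mm. Bolt is near (0.465, 0.21) with x at about 100°. Moving to above the bolt.

>>> jog_arm(commands="0.1 2 -2 0 0;0.1 3.2 -3.5 0 0;0.1 3.2 -3.5 0 0;0.1 3.2 -3.5 0 0;0.1 3.2 -3.5 0 0;0.1 3.2 -3.5 0 0;0.1 3.2 -3.5 0 0;0.1 3.2 -3.5 0 0;0.1 3.2 -3.5 0 0;0.1 3.2 -3.5 0 0")

```text
t: 1.4
tcp_pos: [0.3828, -0.0758, 0.2453]
ee_rot: [180.0, -0.0, 26.5]
ft_force: [0.1, -0.3, 0.4]
opening: 0.0473
```

Run:
```python
from h import *
t=load('top0');s=load('side0')
for n,d,(v0,v1,u0,u1) in(('top',t,(240,256,183,206)),('side',s,(280,325,283,310))):
    f=d['frame'].astype(int); m=np.zeros(f.shape[:2],np.uint8)
    m[v0:v1,u0:u1]=(f[v0:v1,u0:u1].max(2)<60)
    k,l,st,ce=cv2.connectedComponentsWithStats(m); i=1+np.argmax(st[1:,4]); print(n,st[i],ce[i])
    # ray at z .072 through centroid (top: mostly top face -> .08)
    for z in (.072,.08,.085): print(z,ray(cam(d),*ce[i],z).round(4))
    p=np.argwhere(l==i)[:,::-1]; q=np.array([ray(cam(d),u,v,.085)[:2] for u,v in p])*1000
    print(cv2.minAreaRect(q.astype(np.float32)))
    w,V=np.linalg.eigh(np.cov(q.T)); print(np.degrees(np.arctan2(V[1,1],V[0,1])),np.sqrt(w*12))
```

```text
top [187 246  13   5  38] [193.36842105 248.15789474]
0.072 [0.4684 0.2076 0.072 ]
0.08 [0.4676 0.2065 0.08  ]
0.085 [0.4671 0.2058 0.085 ]
((467.52496337890625, 206.79922485351562), (10.238790512084961, 30.638105392456055), 1.4130746126174927)
94.6639976920222 [13.33743217 32.14065864]
side [290 287  11  21 135] [295.0962963  297.41481481]
0.072 [0.4669 0.2095 0.072 ]
0.08 [0.464  0.2156 0.08  ]
0.085 [0.4621 0.2193 0.085 ]
((462.4857177734375, 218.24464416503906), (12.803618431091309, 46.82057189941406), 13.577836990356445)
106.42428348294126 [11.56339901 44.42237718]
```

>>> jog_arm(commands="0.1 4 -4.3 0 0;0.1 4 -4.3 0 0;0.1 4 -4.3 0 0;0.1 4 -4.3 0 0;0.1 4.2 -4.5 0 0;0.1 0 0 0 -10;0.1 0 0 0 -10;0.1 0 0 0 -10;0.1 0 0 0 -10;0.1 0 0 0 -10")

```text
t: 2.65
tcp_pos: [0.4664, 0.2071, 0.2449]
ee_rot: [-180.0, 0.0, 76.9]
ft_force: [-0.4, 1.4, 0.8]
opening: 0.0469
```

>>> jog_arm(commands="0.1 0 0 0 -10;0.1 0 0 0 -10;0.1 0 0 0 -1;0.1 0 0 2 0;0.1 0 0 2 0;0.1 0 0 0 0;0.1 0 0 0 0;0.1 0 0 0 0;0.1 0 0 0 0;0.1 0 0 0 0")

```text
t: 3.9
tcp_pos: [0.4668, 0.2071, 0.2056]
ee_rot: [180.0, 0.0, 97.5]
ft_force: [-0.5, -0.2, -0.7]
opening: 0.0472
```

Run:
```python
from h import *
st=r.state(); s=r.snapshot('wrist'); save('w1',s['frame']); np.savez('pics/w1.npz',**s)
import pickle; pickle.dump(st,open('pics/w1.pkl','wb')); print(st['tcp_pos'],st['ee_rot'],st['q'][5])
```

```text
[0.46677448 0.20712004 0.20562704] [1.79960516e+02 6.39020274e-04 9.75091650e+01] 8.615033157903815
```

View pics/w1.png

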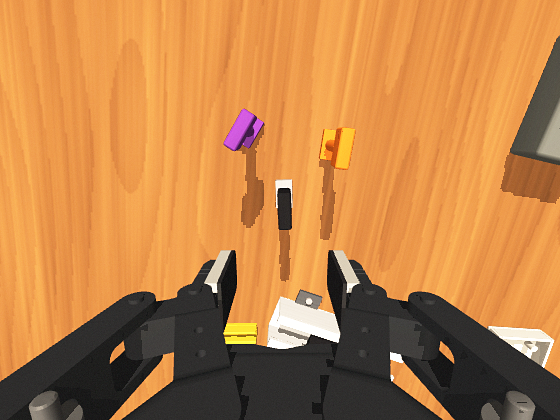

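Wrist view: bar at (285,209) with its head just above it at (284,184), purple at (244,130), orange at (340,148). Measuring the bar's top face and the head.

Run:
```python
from h import *
import pickle
st=pickle.load(open('pics/w1.pkl','rb'));s=load('w1');c=cam(s,st)
f=s['frame'].astype(int);C=cloud(s,c)
a=cv2.resize(s['frame'][170:240,260:310],None,fx=8,fy=8,interpolation=cv2.INTER_NEAREST);save('cw1',a)
reg=np.zeros(f.shape[:2],bool);reg[175:235,270:300]=1
m=(f.max(2)<70)&reg; print(m.sum())
P=C[m];top=P[P[:,2]>.08];print('z',np.percentile(P[:,2],[5,50,95]),top.mean(0))
q=top[:,:2]*1000;print(cv2.minAreaRect(q.astype(np.float32)))
p=np.argwhere(m&(C[...,2]>.08))[:,::-1];print(p.min(0),p.max(0))
q=np.array([ray(c,u,v,.085)[:2] for u,v in p])*1000;print(cv2.minAreaRect(q.astype(np.float32)),q.mean(0))
w,V=np.linalg.eigh(np.cov(q.T)); print('yaw',np.degrees(np.arctan2(V[1,1],V[0,1])),np.sqrt(w*12))
h=(f.min(2)>120)&reg&(C[...,2]<.03)
ph=np.argwhere(h)[:,::-1];qh=np.array([ray(c,u,v,.009)[:2] for u,v in ph])*1000
print('head',len(qh),cv2.minAreaRect(qh.astype(np.float32)))
print('gripper mid px col', )
```

```text
538
z [0.07387083 0.08506919 0.08631831] [0.467729   0.20768964 0.0861168 ]
((464.535888671875, 231.51806640625), (11.473849296569824, 83.08661651611328), 8.011219024658203)
[278 191] [291 229]
((467.87884521484375, 207.61167907714844), (11.416177749633789, 34.257667541503906), 7.937097549438477) [467.77252283 207.4290593 ]
yaw 99.33719266728227 [11.34609636 33.91132879]
head 209 ((467.6466369628906, 207.42037963867188), (18.445396423339844, 32.61396408081055), 9.94533920288086)
gripper mid px col
```

View pics/cw1.png

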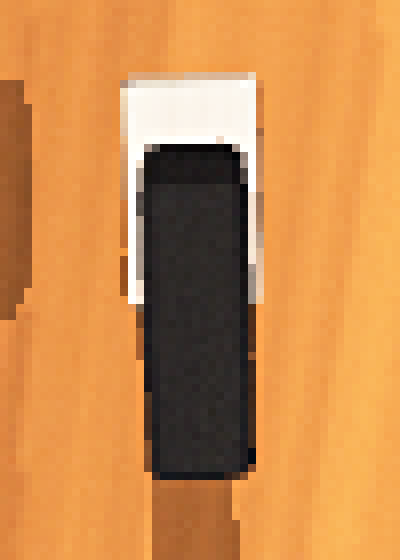

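>>> jog_arm(commands="0.1 0 0.1 2 -1.5;0.1 0 0 2.5 0;0.1 0 0 2.5 0;0.1 0 0 2.5 0;0.1 0 0 2 0;0.1 0 0 1.2 0;0.1 0 0 1 0;0.1 0 0 0 0;0.1 0 0 0 0;-0.2 0 0 0 0")

```text
t: 5.2
tcp_pos: [0.4681, 0.2073, 0.0689]
ee_rot: [179.9, -0.0, 99.0]
ft_force: [-0.2, -0.5, 0.7]
opening: 0.0343
```

>>> jog_arm(commands="-0.5 0 0 0 0;-0.6 0 0 0 0;-0.7 0 0 0 0;-1 0 0 0 0;-1 0 0 0 0;-1 0 0 0 0;-1 0 0 0 0;-1 0 0 0 0;-1 0 0 0 0;-1 0 0 0 0")

```text
t: 6.45
tcp_pos: [0.4678, 0.2072, 0.0684]
ee_rot: [180.0, 0.0, 99.0]
ft_force: [-0.6, -1.1, 3.4]
opening: 0.0111
```

>>> jog_arm(commands="-1 0 0 -1 0;-1 0 0 -2 0;-1 0 0 -2 0;-1 0 0 -2 0;-1 0 0 -2 0;-1 0 0 -1 0;-1 0 0 0 0;-1 0 0 0 0;-1 0 0 0 0;-1 0 0 0 0")

```text
t: 7.7
tcp_pos: [0.4673, 0.2071, 0.1677]
ee_rot: [-179.9, 0.0, 99.0]
ft_force: [0.7, 1.1, -1.5]
opening: 0.011
```

Run:
```python
from h import *
st=r.state(); s=r.snapshot('wrist'); save('w2',s['frame']); np.savez('pics/w2.npz',**s)
s=r.snapshot('side');save('s2',cv2.resize(s['frame'][180:340,220:400],None,fx=3,fy=3))
import pickle; pickle.dump(st,open('pics/w2.pkl','wb')); print(st)
```

```text
{'t': 7.7, 'q': array([ 1.61037659e+01,  1.37077034e+01,  1.00917044e+02, -6.64680316e-03,
        6.54424454e+01,  7.08891963e+00]), 'qvel': array([ 0.13397811, -0.15880355, -0.35446306,  0.03180223,  0.11972961,
        0.05397266]), 'joint_efforts': array([ 3.43975124e-03, -3.75611901e+01, -2.24850565e+01, -6.85923551e-04,
        1.08951452e-02,  9.04968431e-06]), 'tcp_pos': array([0.46733251, 0.20711779, 0.16769647]), 'ee_rot': array([-1.79934066e+02,  1.42883680e-02,  9.90176205e+01]), 'ft_force': array([ 0.6786597 ,  1.10969349, -1.53156841]), 'torque': array([-0.00829484,  0.03528734, -0.01051645]), 'opening': 0.01097649616510234}
```

View pics/w2.png

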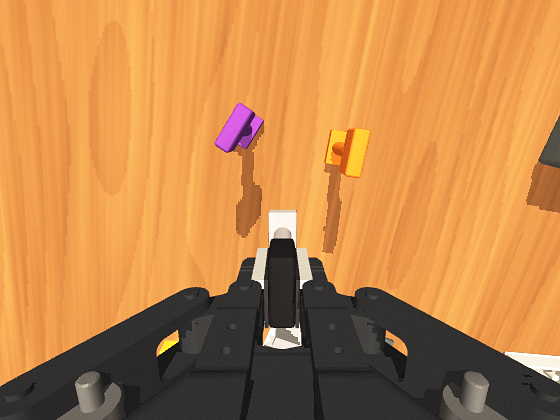

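View pics/s2.png

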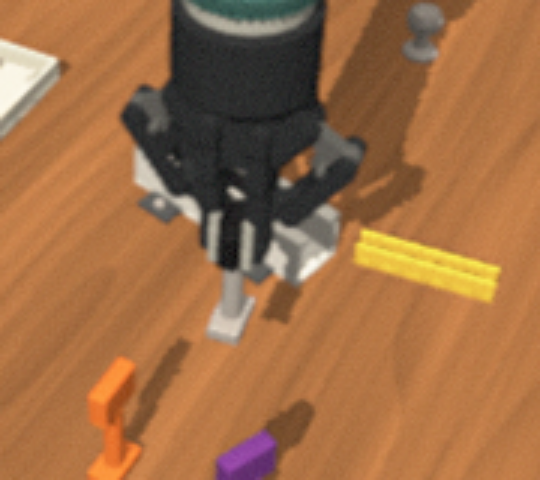

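Bolt is held upright: bar between the pads, head visible at (283,225). Measuring bolt tilt and offset in the tool frame, and the rail again from the w1 view.

Run:
```python
from h import *
import pickle
st=pickle.load(open('pics/w2.pkl','rb'));s=load('w2');c=cam(s,st)
f=s['frame'].astype(int);C=cloud(s,c)
Rt=R.from_euler('xyz',st['ee_rot'],degrees=True).as_matrix()
m=np.zeros(f.shape[:2],bool);m[205:240,262:302]=1
m&=(f.min(2)>190)
P=(C[m]-st['tcp_pos'])@Rt; print(len(P),np.percentile(P[:,2],[5,50,95]))
zt=st['tcp_pos'][2]-.0684+.009
p=np.argwhere(m)[:,::-1]; print(p.min(0),p.max(0))
q=(np.array([ray(c,u,v,zt) for u,v in p])-st['tcp_pos'])@Rt*1000
print('head tool x',q[:,0].min(),q[:,0].max(),'y',q[:,1].min(),q[:,1].max())
# bar top
b=np.zeros(m.shape,bool);b[236:330,264:300]=1;b&=f.max(2)<75
Q=(C[b]-st['tcp_pos'])@Rt*1000; T=Q[(abs(Q[:,2]+(.085-.0684)*1000)<3)]
print('bar top z',np.median(T[:,2]),len(T),T.min(0),T.max(0))
for k in np.arange(-16,18,4):
    z=T[abs(T[:,0]-k)<2]; 
    if len(z): print(k,np.median(z[:,2]).round(2),len(z),z[:,1].min().round(1),z[:,1].max().round(1))
for k in np.arange(4,20,2):
    z=P[abs(P[:,0]*1000-k)<1]*1000
    if len(z): print('h',k,np.median(z[:,2]).round(2),len(z))
```

```text
578 [0.05796732 0.0591503  0.06041197]
[269 210] [296 239]
head tool x -3.522556585392568 16.745195421298757 y -9.95039438093919 8.080977676707365
bar top z -16.73663669409161 1971 [-17.19116727  -8.4606582  -19.58585668] [ 17.12499023   5.54934224 -13.62990167]
-16 -16.59 126 -7.0 4.0
-12 -16.78 211 -7.0 4.0
-8 -16.83 208 -6.9 4.0
-4 -16.8 218 -6.9 4.2
0 -16.86 224 -7.1 4.2
4 -16.81 232 -7.1 4.1
8 -16.82 260 -8.4 5.5
12 -16.75 269 -8.5 5.5
16 -16.07 223 -7.1 4.2
h 4 59.1 49
h 6 59.15 83
h 8 59.22 74
h 10 59.18 79
h 12 59.07 79
h 14 59.16 83
h 16 60.2 38
```

>>> jog_arm(commands="-1 -1.3 1.2 0 0;-1 -2.5 2.2 0 0;-1 -2.5 2.2 0 0;-1 -2 1.8 0 0;-1 0 0 0 -8;-1 0 0 0 -10;-1 0 0 0 -10;-1 0 0 0 -10;-1 0 0 0 -10;-1 0 0 0 -10")

```text
t: 9.05
tcp_pos: [0.5544, 0.1362, 0.1682]
ee_rot: [-180.0, 0.0, 157.3]
ft_force: [0.0, 1.1, -1.4]
opening: 0.0112
```

>>> jog_arm(commands="-1 0 0 0 -8;-1 0 0 0 -2.4;-1 0 0 0 0;-1 0 0 0 0;-1 0 0 0 0;-1 0 0 0 0;-1 0 0 0 0;-1 0 0 0 0;-1 0 0 0 0;-1 0 0 0 0")

```text
t: 10.3
tcp_pos: [0.5537, 0.1368, 0.1683]
ee_rot: [-180.0, 0.0, 167.4]
ft_force: [0.3, -0.4, -1.6]
opening: 0.0111
```

Run:
```python
from h import *
st=r.state(); s=r.snapshot('wrist'); save('w3',s['frame']); np.savez('pics/w3.npz',**s)
import pickle; pickle.dump(st,open('pics/w3.pkl','wb')); print(st['tcp_pos'],st['ee_rot'],st['ft_force'],st['q'])
```

```text
[0.55371822 0.13683663 0.16829549] [-1.79997096e+02  5.19264359e-03  1.67415385e+02] [ 0.31188483 -0.4491978  -1.64284464] [ 6.89503638e+00  1.84458855e+01  9.38042375e+01 -4.82950451e-03
  6.77459502e+01 -7.05185200e+01]
```

View pics/w3.png

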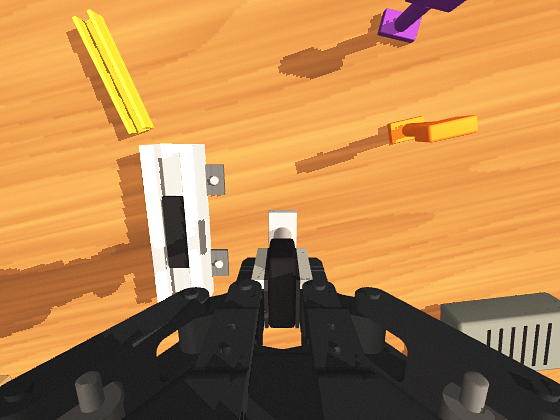

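I slipped by 10 cm in y, which did no harm and gives a clear view: rail left of the bolt with lips at columns ~145–210, rows 145–295, pad black at (175,230). Measuring the slot edges in the same camera as the head.

```bash
cat > rail.py <<'E'
from h import *
import pickle,sys
def rail(n):
    st=pickle.load(open(f'pics/{n}.pkl','rb'));s=load(n);c=cam(s,st)
    C=cloud(s,c);f=s['frame'].astype(int)
    m=(abs(C[...,2]-.041)<.003)&(f.min(2)>150)&(np.hypot(C[...,0]-.5535,C[...,1]-.0365)<.1)
    p=np.argwhere(m)[:,::-1]; q=np.array([ray(c,u,v,.041)[:2] for u,v in p])*1000
    print(len(q),'z',np.median(C[m][:,2]))
    rc=cv2.minAreaRect(q.astype(np.float32));print(rc)
    return st,s,c,m,q
E
python3 - <<'E'
from rail import *
st,s,c,m,q=rail('w3')
ov=s['frame'].copy();ov[m]=[255,0,0];save('ov3',cv2.resize(ov[130:310,110:310],None,fx=3,fy=3,interpolation=cv2.INTER_NEAREST))
# angle by lip lines
for yaw in(-12.65,):
    a=np.radians(yaw);e=np.array([np.cos(a),np.sin(a)]);n=np.array([-e[1],e[0]])
    X=(q-[553.5,36.5])@e;Y=(q-[553.5,36.5])@n
    print('X',X.min(),X.max())
    for k in range(-70,90,10):
        y=np.sort(Y[abs(X-k)<5]); 
        if len(y)<5: continue
        d=np.diff(y);i=np.argmax(d);print(k,y[0].round(1),y[i].round(1),y[i+1].round(1),y[-1].round(1))
E
```

```text
4061 z 0.04125576168431333
((548.2925415039062, 36.21809387207031), (46.40900802612305, 148.79701232910156), 77.14846801757812)
X -79.33689010570981 69.2995012676769
-70 -24.4 -11.3 9.4 21.8
-60 -24.4 -11.2 9.4 21.6
-50 -24.4 -11.4 9.3 21.9
-40 -24.5 -11.4 9.3 21.6
-30 -24.5 -11.6 9.4 21.5
-20 -24.5 -11.5 9.4 21.7
-10 -24.6 -11.6 9.4 21.1
0 -24.6 -11.6 9.3 20.4
10 -24.6 -11.7 9.3 20.5
20 -24.7 -13.1 9.3 21.4
30 -24.7 -11.8 9.2 21.5
40 -24.7 -11.8 9.1 21.2
50 -24.8 -11.9 9.0 21.4
60 -24.8 -11.8 -11.6 -11.6
70 -24.8 -20.1 -19.1 -17.0
```

View pics/ov3.png

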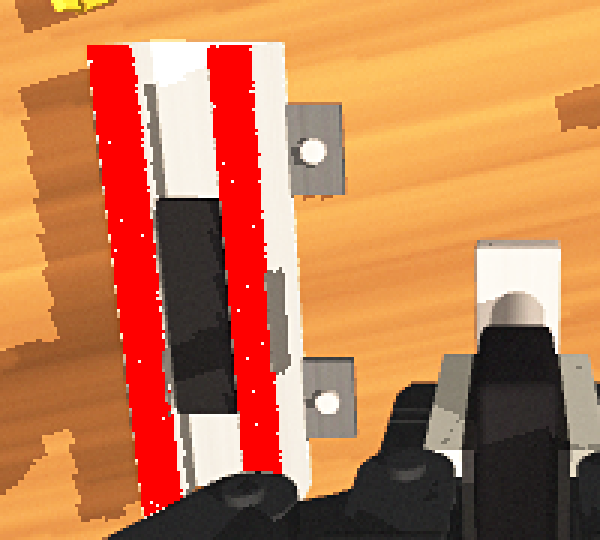

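>>> jog_arm(commands="-1 -0.4 -1.8 0 0;-1 -0.5 -2.2 0 0;-1 -0.5 -2.2 0 0;-1 -0.5 -2.2 0 0;-1 -0.27 -1.4 0 0.2;-1 0 0 1 0;-1 0 0 1 0;-1 0 0 0 0;-1 0 0 0 0;-1 0 0 0 0")

```text
t: 11.6
tcp_pos: [0.5538, 0.0368, 0.1486]
ee_rot: [180.0, 0.0, 167.3]
ft_force: [0.0, 0.0, -1.4]
opening: 0.0108
```

Run:
```python
from rail import *
st=r.state(); s=r.snapshot('wrist'); save('w4',s['frame']); np.savez('pics/w4.npz',**s)
pickle.dump(st,open('pics/w4.pkl','wb')); print(st['tcp_pos'],st['ee_rot'],st['ft_force'])
st,s,c,m,q=rail('w4')
f=s['frame'].astype(int)
yaw=-12.8
a=np.radians(yaw);e=np.array([np.cos(a),np.sin(a)]);n=np.array([-e[1],e[0]])
o=st['tcp_pos'][:2]*1000
X=(q-o)@e;Y=(q-o)@n
for k in range(-80,0,5):
    y=np.sort(Y[abs(X-k)<2.5]); 
    if len(y)<5: continue
    d=np.diff(y);i=np.argmax(d);print(k,y[0].round(1),y[i].round(1),y[i+1].round(1),y[-1].round(1),'mid',((y[i]+y[i+1])/2).round(2),((y[0]+y[-1])/2).round(2))
# head
h=np.zeros(m.shape,bool);h[205:236,255:310]=1;C=cloud(s,c);zt=st['tcp_pos'][2]-.0594
h&=(f.min(2)>150)&(abs(C[...,2]-zt)<.004)
p=np.argwhere(h)[:,::-1];g=np.array([ray(c,u,v,zt)[:2] for u,v in p])*1000-o
print('head Y',(g@n).min(),(g@n).max(),'X',(g@e).min())
save('w4z',cv2.resize(s['frame'][90:300,180:390],None,fx=2.8,fy=2.8,interpolation=cv2.INTER_CUBIC))
```

```text
[0.55382501 0.03684148 0.14855537] [1.79995877e+02 4.09722165e-02 1.67256405e+02] [ 2.00921826e-02  9.54179706e-04 -1.40961236e+00]
3700 z 0.04125166056515081
((531.8531494140625, 39.45600891113281), (45.04718780517578, 114.14921569824219), 77.15403747558594)
-80 -24.7 -13.2 8.8 20.3 mid -2.2 -2.21
-75 -24.8 -13.3 8.9 19.6 mid -2.2 -2.59
-70 -24.2 -13.3 8.9 19.7 mid -2.21 -2.21
-65 -24.3 -13.4 9.0 19.9 mid -2.21 -2.22
-60 -24.4 -13.5 9.0 20.0 mid -2.22 -2.22
-55 -24.6 -13.5 9.1 20.1 mid -2.22 -2.23
-50 -24.7 -13.6 9.1 20.2 mid -2.23 -2.24
-45 -24.8 -13.7 9.2 19.6 mid -2.23 -2.62
-40 -24.2 -13.7 8.5 19.7 mid -2.62 -2.24
-35 -24.3 -13.8 8.5 19.8 mid -2.64 -2.24
-30 -24.4 -13.1 8.6 19.9 mid -2.25 -2.25
-25 -24.6 -13.1 8.6 20.0 mid -2.25 -2.25
-20 -24.7 -13.2 8.7 20.2 mid -2.25 -2.26
-15 -24.8 -13.3 8.8 20.2 mid -2.26 -2.3
-10 -24.9 -13.3 8.8 19.6 mid -2.26 -2.64
-5 -24.2 -13.4 8.9 19.7 mid -2.27 -2.27
head Y -10.474681885214189 8.35593819890214 X -17.8902495791358
```

View pics/w4z.png

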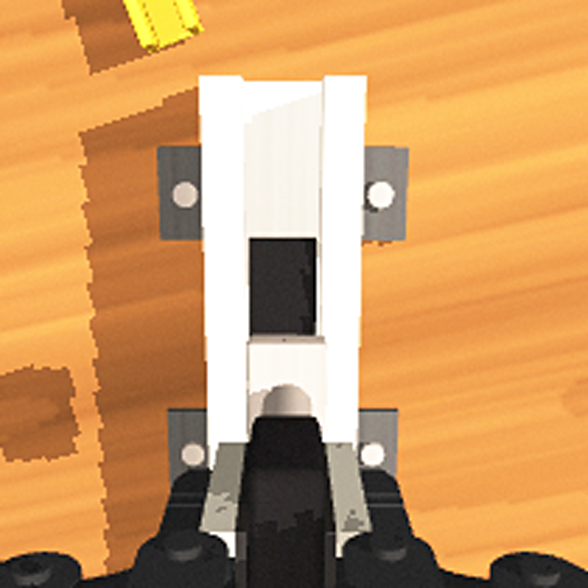

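>>> jog_arm(commands="-1 0 -0.1 0.5 0;-1 0 0 1 0;-1 0 0 1 0;-1 0 0 0.5 0;-1 0 0 0.3 0;-1 0 0 0 0;-1 0 0 0 0;-1 0 0 0 0;-1 0 0 0 0;-1 0 0 0 0")

```text
t: 12.9
tcp_pos: [0.5534, 0.0355, 0.1154]
ee_rot: [-180.0, 0.0, 167.2]
ft_force: [-0.3, 0.1, -1.1]
opening: 0.0112
```

```bash
cat > chk.py <<'E'
from rail import *
def chk(N,hz=.0594):
    st=r.state(); s=r.snapshot('wrist'); save(N,s['frame']); np.savez(f'pics/{N}.npz',**s)
    pickle.dump(st,open(f'pics/{N}.pkl','wb')); print(st['tcp_pos'],st['ee_rot'],st['ft_force'])
    st,s,c,m,q=rail(N)
    f=s['frame'].astype(int)
    a=np.radians(-12.8);e=np.array([np.cos(a),np.sin(a)]);n=np.array([-e[1],e[0]])
    o=st['tcp_pos'][:2]*1000
    X=(q-o)@e;Y=(q-o)@n; print('Xmin',X.min())
    for k in range(-75,0,8):
        y=np.sort(Y[abs(X-k)<4]); 
        if len(y)<5: continue
        d=np.diff(y);i=np.argmax(d);print(k,y[0].round(1),y[i].round(1),y[i+1].round(1),y[-1].round(1),'mid',((y[i]+y[i+1])/2).round(2),((y[0]+y[-1])/2).round(2))
    h=np.zeros(m.shape,bool);h[205:236,255:310]=1;C=cloud(s,c);zt=st['tcp_pos'][2]-hz
    h&=(f.min(2)>150)&(abs(C[...,2]-zt)<.004)
    p=np.argwhere(h)[:,::-1];g=np.array([ray(c,u,v,zt)[:2] for u,v in p])*1000-o
    gy=g@n;print('head Y',gy.min(),gy.max(),'mid',(gy.min()+gy.max())/2,'X',(g@e).min(),'head px',p.min(0),p.max(0))
    save(N+'z',cv2.resize(s['frame'][90:300,180:390],None,fx=2.8,fy=2.8,interpolation=cv2.INTER_CUBIC))
E
python3 -c "
from chk import *
chk('w5')"
```

```text
[0.55337924 0.03545778 0.11540843] [-1.79998269e+02  1.68251714e-02  1.67215749e+02] [-0.25410559  0.10442407 -1.13672498]
4560 z 0.041248415101195285
((524.8243408203125, 41.07578659057617), (45.034767150878906, 99.3553466796875), 77.16464233398438)
Xmin -78.78148254329926
-75 -23.3 -11.6 10.1 21.4 mid -0.75 -0.98
-67 -23.0 -11.6 10.2 21.6 mid -0.72 -0.71
-59 -23.3 -11.7 10.3 21.7 mid -0.71 -0.8
-51 -23.3 -11.8 10.4 21.4 mid -0.71 -0.96
-43 -23.1 -12.0 9.9 21.6 mid -1.02 -0.71
-35 -23.3 -12.1 10.0 21.7 mid -1.05 -0.82
-27 -23.4 -12.2 10.1 21.4 mid -1.05 -0.98
-19 -23.1 -11.6 10.2 21.6 mid -0.71 -0.71
-11 -23.3 -11.7 10.3 21.7 mid -0.7 -0.81
-3 -23.3 -11.9 10.4 21.4 mid -0.71 -0.97
head Y -10.488733303950326 8.350021409711852 mid -1.069355947119237 X -17.914124954564095 head px [268 211] [296 235]
```

View pics/w5z.png

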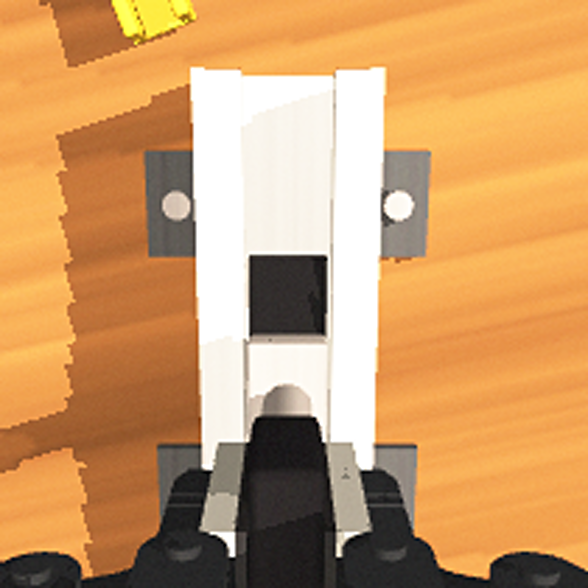

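>>> jog_arm(commands="-1 -0.2 0.02 0 0;-1 0 0 0.15 0;-1 0 0 0.15 0;-1 0 0 0.15 0;-1 0 0 0.15 0;-1 0 0 0.15 0;-1 0 0 0.15 0;-1 0 0 0 0;-1 0 0 0 0;-1 0 0 0 0")

```text
t: 14.2
tcp_pos: [0.5554, 0.0352, 0.1064]
ee_rot: [-180.0, 0.0, 167.2]
ft_force: [0.1, -0.1, -2.0]
opening: 0.011
```

```bash
python3 -c "
from h import *
print(r.state())"
```

```text
{'t': 14.2, 'q': array([-3.53260491e+00,  2.06924721e+01,  1.00367876e+02, -5.84278563e-03,
        5.89273344e+01, -8.07465147e+01]), 'qvel': array([-0.06211243,  0.00934697,  0.09135455, -0.03254992,  0.0005992 ,
       -0.02257114]), 'joint_efforts': array([-6.12444983e-04, -4.31498909e+01, -2.07429922e+01, -3.27853641e-04,
        3.67545772e-04,  7.91708118e-06]), 'tcp_pos': array([0.55536794, 0.03521645, 0.10637565]), 'ee_rot': array([-1.79997041e+02,  1.29622054e-02,  1.67216925e+02]), 'ft_force': array([ 0.07372842, -0.08618146, -1.95940241]), 'torque': array([ 0.0020427 , -0.0525786 ,  0.05914798]), 'opening': 0.01100367771969163}
```

>>> jog_arm(commands="-1 0 0 0.1 0;-1 0 0 0.1 0;-1 0 0 0.1 0;-1 0 0 0.1 0;-1 0 0 0.1 0;-1 0 0 0.1 0;-1 0 0 0 0;-1 0 0 0 0;-1 0 0 0 0;-1 0 0 0 0")

```text
t: 15.45
tcp_pos: [0.5554, 0.0352, 0.1003]
ee_rot: [-180.0, 0.0, 167.2]
ft_force: [-0.8, -1.1, 4.7]
opening: 0.011
```

>>> jog_arm(commands="-1 0 0 0.1 0;-1 0 0 0.1 0;-1 0 0 0.1 0;-1 0 0 0.1 0;-1 0 0 0.1 0;-1 0 0 0.1 0;-1 0 0 0 0;-1 0 0 0 0;-1 0 0 0 0;-1 0 0 0 0")

```text
t: 16.7
tcp_pos: [0.5554, 0.0352, 0.0944]
ee_rot: [-180.0, 0.0, 167.2]
ft_force: [-0.8, -1.0, 4.9]
opening: 0.0111
```

>>> jog_arm(commands="-1 0 0 0.02 0;-1 0 0 0.02 0;-1 0 0 0.02 0;-1 0 0 0.02 0;-1 0 0 0.02 0;-1 0 0 0 0;-1 0 0 0 0;-1 0 0 0 0;-1 0 0 0 0;-1 0 0 0 0")

```text
t: 17.95
tcp_pos: [0.5554, 0.0352, 0.0935]
ee_rot: [-180.0, 0.0, 167.2]
ft_force: [-0.4, -0.7, 5.8]
opening: 0.011
```

>>> jog_arm(commands="-1 0 0 0.02 0;-1 0 0 0.02 0;-1 0 0 0.02 0;-1 0 0 0.02 0;-1 0 0 0.02 0;-1 0 0 0 0;-1 0 0 0 0;-1 0 0 0 0;-1 0 0 0 0;-1 0 0 0 0")

```text
t: 19.2
tcp_pos: [0.5554, 0.0352, 0.0925]
ee_rot: [-180.0, 0.0, 167.2]
ft_force: [-1.5, -0.2, 5.9]
opening: 0.011
```

>>> jog_arm(commands="-1 0 0 0.02 0;-1 0 0 0.02 0;-1 0 0 0.02 0;-1 0 0 0.02 0;-1 0 0 0.02 0;-1 0 0 0 0;-1 0 0 0 0;-1 0 0 0 0;-1 0 0 0 0;-1 0 0 0 0")

```text
t: 20.45
tcp_pos: [0.5554, 0.0352, 0.0915]
ee_rot: [-180.0, 0.0, 167.2]
ft_force: [-0.5, 0.3, 6.3]
opening: 0.011
```

>>> jog_arm(commands="-1 0 0 0.02 0;-1 0 0 0.02 0;-1 0 0 0.02 0;-1 0 0 0.02 0;-1 0 0 0.02 0;-1 0 0 0 0;-1 0 0 0 0;-1 0 0 0 0;-1 0 0 0 0;-1 0 0 0 0")

```text
t: 21.7
tcp_pos: [0.5555, 0.0352, 0.0907]
ee_rot: [-180.0, 0.0, 167.2]
ft_force: [-0.0, -0.8, 8.1]
opening: 0.0109
```

>>> jog_arm(commands="-1 0 0 0.02 0;-1 0 0 0.02 0;-1 0 0 0 0;-1 0 0 0 0;-1 0 0 0 0;-1 0 0 0 0;-1 0 0 0 0;-1 0 0 0 0;-1 0 0 0 0;-1 0 0 0 0")

```text
t: 22.95
tcp_pos: [0.5555, 0.0352, 0.0907]
ee_rot: [180.0, 0.0, 167.2]
ft_force: [-1.7, -0.3, 9.9]
opening: 0.0113
```

>>> jog_arm(commands="-1 0 0 0.02 0;-1 0 0 0.02 0;-1 0 0 0.02 0;-1 0 0 0.02 0;-1 0 0 0 0;-1 0 0 0 0;-1 0 0 0 0;-1 0 0 0 0;-1 0 0 0 0;-1 0 0 0 0")

```text
t: 24.2
tcp_pos: [0.5556, 0.0352, 0.0907]
ee_rot: [180.0, 0.1, 167.2]
ft_force: [-2.5, 0.4, 13.4]
opening: 0.0111
```

>>> jog_arm(commands="-1 0 0 0.02 0;-1 0 0 0.02 0;-1 0 0 0.02 0;-1 0 0 0.02 0;-1 0 0 0 0;-1 0 0 0 0;-1 0 0 0 0;-1 0 0 0 0;-1 0 0 0 0;-1 0 0 0 0")

```text
t: 25.45
tcp_pos: [0.5557, 0.0352, 0.0906]
ee_rot: [180.0, 0.1, 167.2]
ft_force: [-3.6, -0.1, 18.6]
opening: 0.011
```

```bash
python3 -c "
from chk import *
print(r.state()['torque'])
chk('w6')
s=r.snapshot('side');save('s6',cv2.resize(s['frame'][120:320,200:400],None,fx=3,fy=3))
print(r.state())"
```

```text
[-0.0822786   0.89739806  0.00909807]
[0.55567015 0.03520133 0.09059856] [1.79993932e+02 1.01331792e-01 1.67225110e+02] [-3.62834488 -0.11416287 18.62076421]
5710 z 0.0412395286143042
((553.4088745117188, 34.57474899291992), (45.05678176879883, 159.21554565429688), 77.14692687988281)
Xmin -81.68160201196629
-75 -23.6 -11.9 9.8 21.5 mid -1.06 -1.06
-67 -23.3 -12.1 9.9 21.2 mid -1.06 -1.07
-59 -23.6 -12.2 10.1 21.4 mid -1.07 -1.07
-51 -23.3 -11.8 9.7 21.5 mid -1.06 -0.9
-43 -23.5 -11.9 9.7 21.4 mid -1.07 -1.07
-35 -23.6 -12.0 9.9 21.4 mid -1.05 -1.08
-27 -23.4 -12.1 10.0 21.3 mid -1.07 -1.07
-19 -23.6 -12.3 10.1 21.4 mid -1.07 -1.09
-11 -23.3 -11.8 -0.4 21.2 mid -6.14 -1.08
-3 -23.6 -11.9 -0.4 21.4 mid -6.16 -1.09
head Y -10.480840493483461 8.34912207205779 mid -1.0658592107128353 X -17.152615711660896 head px [268 212] [296 235]
{'t': 25.55, 'q': array([-3.52840833e+00,  2.16598603e+01,  1.01511915e+02, -1.33992757e-02,
        5.67281621e+01, -8.07476096e+01]), 'qvel': array([ 0.03238969,  0.03965613, -0.01871713,  0.03436853, -0.03921451,
        0.07132852]), 'joint_efforts': array([-9.58658173e-02, -3.31431806e+01, -1.64167750e+01,  1.44851594e-01,
       -1.55215457e+00,  9.48345332e-04]), 'tcp_pos': array([0.55567846, 0.03519984, 0.09057618]), 'ee_rot': array([1.79994981e+02, 1.00563645e-01, 1.67226538e+02]), 'ft_force': array([-3.82316116, -1.03869012, 17.79154989]), 'torque': array([-0.08186597,  0.87345538, -0.057956  ]), 'opening': 0.011220476587982569}
```

View pics/w6z.png

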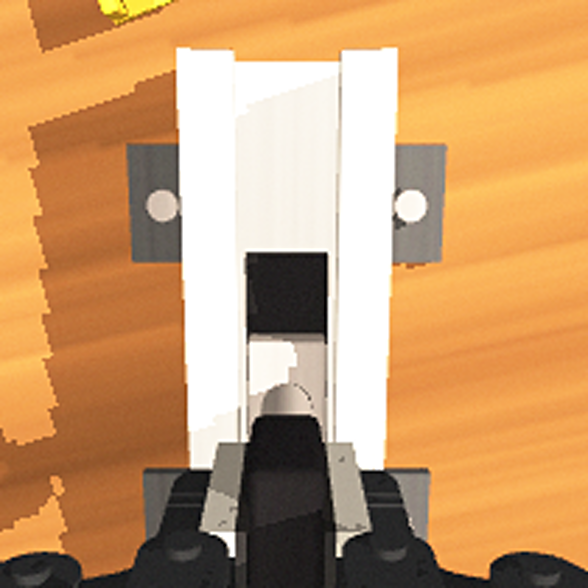

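View pics/s6.png

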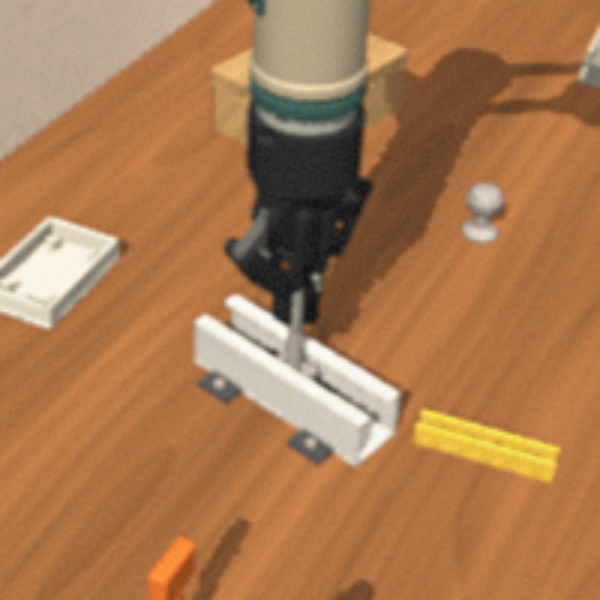

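Home: head (285,225) centred between lips, about 19–20 N on the stop, underside at ≈22 mm, lengthwise, upright. Easing the pressure slightly, then turning.

>>> jog_arm(commands="-1 0 0 -0.1 0;-1 0 0 -0.1 0;-1 0 0 0 5;-1 0 0 0 5;-1 0 0 0 5;-1 0 0 0 5;-1 0 0 0 5;-1 0 0 0 5;-1 0 0 0 0;-1 0 0 0 0")

```text
t: 26.8
tcp_pos: [0.5562, 0.0351, 0.0908]
ee_rot: [179.9, 0.1, 137.2]
ft_force: [-0.0, -1.4, 6.0]
opening: 0.0111
```

>>> jog_arm(commands="-1 0 0 0 6;-1 0 0 0 6;-1 0 0 0 6;-1 0 0 0 6;-1 0 0 0 6;-1 0 0 0 6;-1 0 0 0 6;-1 0 0 0 6;-1 0 0 0 6;-1 0 0 0 6")

```text
t: 28.05
tcp_pos: [0.5559, 0.035, 0.0907]
ee_rot: [179.9, 0.0, 77.0]
ft_force: [-0.3, -0.4, 7.5]
opening: 0.011
```

>>> jog_arm(commands="-1 0 0 0 0;-1 0 0 0 0;-1 0 0 0 0;-1 0 0 0 0;-1 0 0 0 0;-1 0 0 0 0;-1 0 0 0 0;-1 0 0 0 0;-1 0 0 0 0;-1 0 0 0 0")

```text
t: 29.3
tcp_pos: [0.5559, 0.035, 0.0907]
ee_rot: [179.9, 0.0, 77.2]
ft_force: [0.2, -1.6, 6.8]
opening: 0.0113
```

```bash
python3 -c "
from h import *
s=r.snapshot('wrist');save('w7',s['frame'])
print(r.state())"
```

```text
{'t': 29.35, 'q': array([-3.53974482e+00,  2.16768305e+01,  1.01460037e+02, -2.04955355e-02,
        5.67779428e+01,  9.25847304e+00]), 'qvel': array([ 0.08248561,  0.04459962, -0.04590202,  0.05427376,  0.04368517,
        0.04411105]), 'joint_efforts': array([ 3.79251838e-01, -3.93855786e+01, -1.78738010e+01,  2.09872476e-01,
       -1.40749365e-01, -2.59465113e-02]), 'tcp_pos': array([0.55593614, 0.03503796, 0.09070183]), 'ee_rot': array([1.79913161e+02, 3.23302230e-03, 7.72129961e+01]), 'ft_force': array([-0.69996079, -0.83546575,  5.96442707]), 'torque': array([-0.15452227,  0.11231605, -0.09309039]), 'opening': 0.010840737624629797}
```

View pics/w7.png

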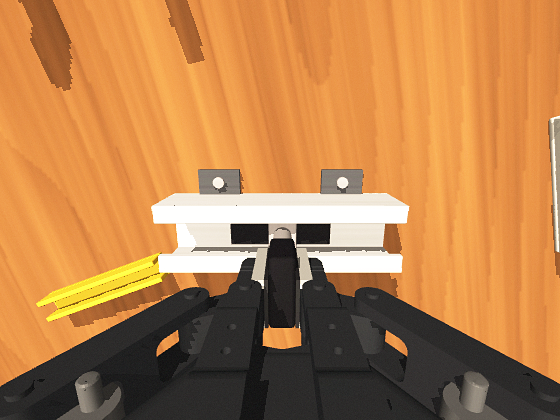

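The wrist view shows the bar at (283,280) across the rail and the head hidden under the lips. Easing up.

>>> jog_arm(commands="-1 0 0 -0.06 0;-1 0 0 -0.06 0;-1 0 0 -0.06 0;-1 0 0 -0.06 0;-1 0 0 -0.06 0;-1 0 0 -0.06 0;-1 0 0 -0.04 0;-1 0 0 0 0;-1 0 0 0 0;-1 0 0 0 0")

```text
t: 30.6
tcp_pos: [0.5559, 0.035, 0.0946]
ee_rot: [179.9, 0.0, 77.2]
ft_force: [-0.1, -0.9, 4.9]
opening: 0.0109
```

>>> jog_arm(commands="-1 0 0 -0.02 0;-1 0 0 -0.02 0;-1 0 0 -0.02 0;-1 0 0 0 0;-1 0 0 0 0;-1 0 0 0 0;-1 0 0 0 0;-1 0 0 0 0;-1 0 0 0 0;-1 0 0 0 0")

```text
t: 31.85
tcp_pos: [0.5559, 0.035, 0.0952]
ee_rot: [179.9, 0.0, 77.2]
ft_force: [0.2, -1.2, 5.0]
opening: 0.0113
```

>>> jog_arm(commands="-1 0 0 -0.02 0;-1 0 0 -0.02 0;-1 0 0 -0.02 0;-1 0 0 0 0;-1 0 0 0 0;-1 0 0 0 0;-1 0 0 0 0;-1 0 0 0 0;-1 0 0 0 0;-1 0 0 0 0")

```text
t: 33.1
tcp_pos: [0.5557, 0.0351, 0.0954]
ee_rot: [180.0, 0.0, 77.2]
ft_force: [3.7, -1.4, -1.2]
opening: 0.0113
```

The lips have been met (the spring's push is gone from the wrist). Releasing.

>>> jog_arm(commands="-0.7 0 0 0 0;-0.6 0 0 0 0;-0.5 0 0 0 0;-0.4 0 0 0 0;-0.2 0 0 0 0;0 0 0 0 0;0.1 0 0 0 0;0.1 0 0 0 0;0.1 0 0 0 0;0.1 0 0 0 0")

```text
t: 34.35
tcp_pos: [0.5553, 0.0352, 0.0955]
ee_rot: [180.0, 0.0, 77.2]
ft_force: [0.2, 0.4, -0.9]
opening: 0.0468
```

>>> jog_arm(commands="0.1 0 0 -0.5 0;0.1 0 0 -1 0;0.1 0 0 -1.5 0;0.1 0 0 -2 0;0.1 0 0 -2 0;0.1 0 0 -2 0;0.1 0 0 -2 0;0.1 0 0 0 0;0.1 0 0 0 0;0.1 0 0 0 0")

```text
t: 35.6
tcp_pos: [0.5547, 0.0353, 0.2046]
ee_rot: [-179.9, 0.0, 77.2]
ft_force: [-0.6, -0.1, -1.1]
opening: 0.0473
```

Run:
```python
from rail import *
st=r.state(); s=r.snapshot('wrist'); save('w8',s['frame']); np.savez('pics/w8.npz',**s)
pickle.dump(st,open('pics/w8.pkl','wb'))
d=r.snapshot('side');save('s8',cv2.resize(d['frame'][120:320,200:400],None,fx=3,fy=3))
print(st['tcp_pos'],st['ft_force'],st['opening'])
st,s,c,m,q=rail('w8')
C=cloud(s,c);f=s['frame'].astype(int)
a=np.radians(-12.8);e=np.array([np.cos(a),np.sin(a)]);n=np.array([-e[1],e[0]])
b=(f.max(2)<75)&(abs(C[...,2]-.112)<.006)&(np.hypot(C[...,0]-.5555,C[...,1]-.035)<.03)
print('bar top z',np.median(C[b][:,2]),b.sum())
p=np.argwhere(b)[:,::-1];g=np.array([ray(c,u,v,.112)[:2] for u,v in p])*1000
print(cv2.minAreaRect(g.astype(np.float32)),'in rail',(g.mean(0)-[553.4,35.5])@e,(g.mean(0)-[553.4,35.5])@n)
T=C[b]; A=np.c_[T-T.mean(0)];w=np.linalg.svd(A,full_matrices=False)[2][2];print('normal',w)
```

```text
[0.55466692 0.03528773 0.20460717] [-0.61656461 -0.11805252 -1.09799398] 0.047273908943049024
3505 z 0.04122280887797125
((553.7557983398438, 34.954742431640625), (44.594913482666016, 159.58468627929688), 77.19178771972656)
bar top z 0.11207948284880717 621
((555.40283203125, 35.066017150878906), (34.219749450683594, 11.05817699432373), 76.92658233642578) in rail 1.8108921579631359 0.360588964993504
normal [0.03564299 0.02585696 0.99903003]
```

View pics/w8.png

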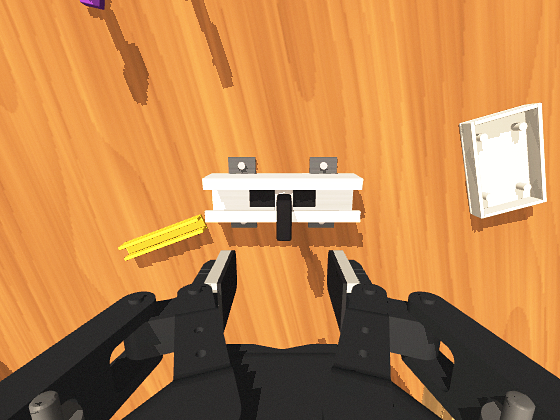

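View pics/s8.png

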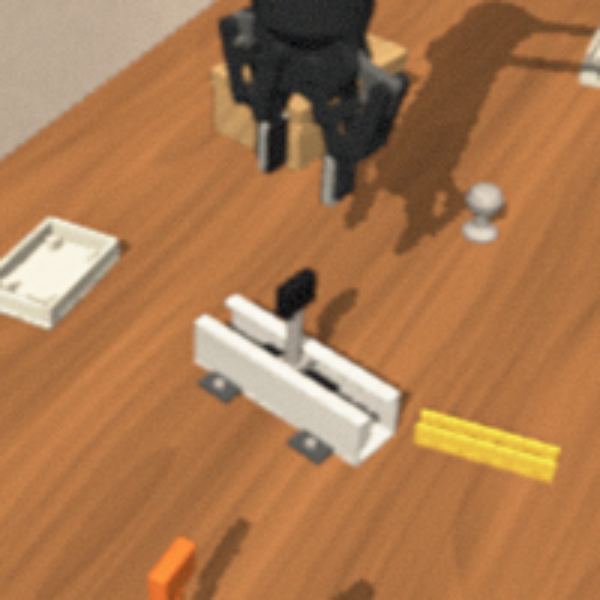

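The wrist view shows the bar at (284,216) across the rail. Its top is at 112 mm, so the underside is at 27 mm. The side view shows the bolt upright and free. Handing in.

```bash
python3 -c "
from h import *
print(r.close_job())"
```

```text
the job is handed in; nothing more can be done
None
```

The bolt is caught crosswise under both lips of the rail at mid-length, standing upright and let go. I handed the job in at about 36 s of the 72 s; the system gave no verdict.

- **Pressing home:** I lowered the head lengthwise through the slot and pressed it on to the pad's stop. The underside was then about 22 mm above the rail's underside, and the bolt pressed with about 18–20 N by the wrist sensor, after allowing for the load it reads when hanging free.
- **Turning and easing up:** I eased the pressure, turned the bolt 90° with 7–9 N on the pad, and raised it until the spring's push vanished from the wrist. Then I opened the jaws and backed off about 11 cm.
- **Last checks before handing in:**
  - The top of the bar was at 112 mm, so the underside is at 27.0 mm.
  - The bolt was about 2 mm from mid-rail and 0.4 mm from the centre line, and less than 1° off crosswise.
  - It looked upright in the side view. A rough plane fit to the bar's top gave at most 2.5°.
  - The robot was clear of everything, and the neighbouring things in view looked where they had been.
- **Slips and disagreements:**
  - A 10 cm arithmetic slip in one sideways move stopped the arm beside the rail. It touched nothing, and I corrected it.
  - The slot's centre line differed by about 1 mm between wrist views, so I settled it with a closer look just above the lips.

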